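# Start a test on the strip reader

### The job

A test strip lies ready in the reader's orange-fronted tray. With closed fingers, switch the reader on by pressing the raised, white-marked end of the red rocker right down, then press the blue key fully and let it up, then push the tray fully home into the reader, and last press the green key fully and let it up. Leave the yellow key alone, do not pull the tray, and do not move, tip or lift the things standing around the reader.

Things in the scene. Friction and masses are not known exactly. Their poses are not given: they have to be found in the camera images.
- reader: the strip reader, white, fixed to the bench, 170 (x) x 250 (y) x 50 mm high. Origin: centre of its underside. Its x axis points from its front (tray side, towards the robot) to its back, z up. On its flat top (50 mm up) the red rocker and the blue, green and yellow keys stand in a row along y, 52 to 64 mm apart, within 10 mm of mid-depth, square with it, in an order that varies.
- power (a joint): angle of the red rocker switch in rad: 0 off (it starts at 0 to 0.05), 0.4 fully on (0.2 is level). It stays where it is left (friction 0.025 N m). Off, its end nearest the reader's front is raised; pressing that end down switches it on.
- power_on (a point): the place to press the red rocker: the white mark on top of its raised end, 20 mm from the pivot towards the reader's front. The paddle is 56 mm long (reader's x), 30 mm wide, and pivots about its middle, 15 mm above the panel. This point is about 72 mm above the bench when off, 64 mm when fully on. The black bezel around (72 x 42 mm) stands 6 mm over the panel.
- blue_key (a joint): the blue key's push-in depth in m: 0 up, 0.006 fully down. A sprung key that comes back up when let go; about 1.2 N starts it, 4 N holds it fully down. It selects the strip kind.
- blue_key_top (a point): centre of the flat top of the blue round key: cap 28 mm across, in a black round collar 44 mm across. The top stands 22 mm above the reader's panel (72 mm above the bench) and 10 mm above its collar when up, and this point moves down with the cap.
- green_key (a joint): the green key's push-in depth in m: 0 up, 0.006 fully down. A sprung key that comes back up when let go; about 1.2 N starts it, 4 N holds it fully down. It starts the test.
- green_key_top (a point): centre of the flat top of the green round key: cap 28 mm across, in a black round collar 44 mm across. The top stands 22 mm above the reader's panel (72 mm above the bench) and 10 mm above its collar when up, and this point moves down with the cap.
- yellow_key (a joint): the yellow key's push-in depth in m: 0 up, 0.006 fully down. A sprung key that comes back up when let go; about 1.2 N starts it, 4 N holds it fully down. It cancels; not to be pressed.
- yellow_key_top (a point): centre of the flat top of the yellow round key: cap 28 mm across, in a black round collar 44 mm across. The top stands 22 mm above the reader's panel (72 mm above the bench) and 10 mm above its collar when up, and this point moves down with the cap.
- tray (a joint): how far the strip tray stands out of the reader's front in m: 0 fully home against a hard stop; it starts 0.025 to 0.042 out. It slides along the reader's x with about 1.5 N of friction and stays where it is left.
- tray_front (a point): middle of the outer face of the tray's upright orange front plate, which faces away from the reader (along the reader's -x), 30 mm above the bench. The plate is 80 mm wide along the reader's y, 10 mm thick and reaches from 6 to 44 mm above the bench; home, its back lies against the reader and this face is 95 mm in front of the reader's origin.
- rack: yellow test tube rack, loose, 170 x 70 x 75 mm high, with two tubes to 106 mm; origin centre of its underside; stands to the right of the reader (its -y side). Leave it alone.
- bottle: white bottle with a blue cap, loose, 76 mm across, 160 mm high; origin centre of its underside; stands left of the reader. Leave it alone.
- canister: strip canister, loose, 48 mm across, 115 mm high; origin centre of its underside; stands left of the reader. Leave it alone.
- vial: small glass specimen vial with a red lid, loose, 36 mm across, 59 mm high; origin centre of its underside; stands in front of the reader to the right of its tray. Leave it alone.

How it is judged:
On the way, in this order (a step that is already met when the one before it is completed fails the run):
1. the red rocker is switched on (past 0.3 rad) (value of joint power above 0.3 rad), for 0.05 s.
2. the blue key is pressed at least 4 mm (value of joint blue_key above 0.004 m), for 0.05 s.
3. the blue key is let up and the tray is pushed home, to within 3 mm (value of joint blue_key below 0.002 m and value of joint tray below 0.003 m), for 0.05 s.
4. the green key is pressed at least 4 mm (value of joint green_key above 0.004 m), for 0.05 s.
At the end, for the whole second after the job is handed in: The rocker is on (past 0.3 rad of 0.4), the tray is home to within 3 mm, all three keys are up again (within 2 mm), and the rack, bottle, canister and vial stand still and upright (tilted less than 0.3 rad) within 20 mm of where they were (all of step 3 and value of joint power above 0.3 rad and value of joint each of green_key, yellow_key below 0.002 m and distance of each of rack, bottle, canister, vial from where it was at the start of the episode below 0.02 m and angle between each of rack, bottle, canister, vial's own z axis and vertical below 0.3 rad and linear speed of each of rack, bottle, canister, vial below 0.02 m/s); the robot touches nothing.
It fails at once if the yellow key is pressed more than 3 mm (value of joint yellow_key above 0.003 m).
It fails at once if the blue key is pressed over 3 mm while the rocker is off (below 0.25 rad) or after the tray is home (value of joint blue_key above 0.003 m and (value of joint power below 0.25 rad or value of joint tray below 0.003 m)).
It fails at once if the green key is pressed over 3 mm before the tray is home (value of joint green_key above 0.003 m and value of joint tray above 0.005 m).
It fails at once if the tray is pushed home while the rocker is off, or pulled out beyond 48 mm (value of joint tray above 0.048 m or (value of joint tray below 0.003 m and value of joint power below 0.25 rad)).
It fails at once if the rack, bottle, canister or vial is moved or lifted more than 20 mm, or tipped over 0.3 rad (distance of any of rack, bottle, canister, vial from where it was at the start of the episode above 0.02 m or angle between any of rack, bottle, canister, vial's own z axis and vertical above 0.3 rad).
It also fails if it takes over 56 s, if anything falls off the work surface, if the arm or the gripper's body presses on something with over 40 N, if the wrist force passes 120 N, or if a joint passes its speed limit or range.

### The arm

A 7-joint arm with a two-finger parallel gripper is mounted at the origin on the work surface. World frame = base frame: x ahead of the robot, y to its left, z up, the work surface at z = 0. Lengths are in m, angles in rad, forces in N, time in s.
With the tool pointing down it reaches from about 0.425 to 0.825 m from the base axis. Payload 3.6 kg.
Tool frame: the origin (TCP) lies between the finger pads; the fingertips stand 14 mm ahead of it and the grasp point (between the pads) lies 5 mm behind it; z points along the fingers, y is the line along which they close (so a half turn about z gives the same grasp; the last joint's range is limited). The gripper opens to 93 mm and grips with 3 to 60 N. Pads are 15 mm wide; open, the fingers measure 128 mm over their backs; the gripper's body (75 mm by 188 mm) begins 65 mm behind the grasp point.
Start: joints at [-1.149, 0.615, -0.013, 1.423, 0.008, 1.103, -0.04], TCP at [0.282, 0.586, 0.233] pointing down, gripper open.
Joint ranges: [-3.12, 3.12], [-0.3, 2.06], [-1.34, 1.32], [0.26, 2.42], [-1.36, 4.5], [0.01, 1.98], [-2.84, 2.84]. Speed limits (rad/s): [2.79, 2.79, 3.14, 3.14, 3.14, 3.14, 3.14].

### API

Orientations are given as [roll, pitch, yaw] about the fixed x, y, z axes, in that order (R = Rz(yaw) Ry(pitch) Rx(roll)).
In Python, from bench import observe, viewer, order gives the robot as it stands.
- The arm moves only by the tool play_rows, never from a script. Its argument "moves" is a list of rows, each an object of numbers: "x", "y", "z": the shift along the tool's x, y, z in mm; "rx", "ry", "rz": the turn, a rotation vector about the tool's x, y, z in rad. In form: [{"x": .., "y": .., "z": .., "rx": .., "ry": .., "rz": ..}, ...]. A call has 1 to 20 rows; each row is the pose to reach, as a shift and turn from the pose commanded when the call began, along the tool's axes at that moment; what a row does not reach only later rows make up. A row lasts 1/10 s, in which the tool goes at most 50 mm and 8.59 degrees, less where a joint would pass 70% of its speed; a pose out of reach is approached as far as the arm can. A call with a gripper value outside its range is refused whole. "claw" is the closure, from 0 (fully open) to 1 (shut), set as the call begins (left out, the last holds). The fingers move at their own pace and stop on an object; "force" is the grip in N (left out, the last holds). Time passes only in rows, so rows that repeat a pose let the fingers close. It gives the time, the measured TCP pose, the force, the opening and the grip force at its end, in the units of the state.
- observe(): the state, without advancing time (a new reading comes with each control period).
- viewer.grab_frame(name): name is "scene" or "top" or "wrist"; returns a dict with "image" (420x560x3 uint8, blue, green, red), "depth" (420x560 float32, m along the optical axis (not along the pixel's ray), 0 where there is no reading), "camera_matrix" (3x3 intrinsics, pixels), "k1" (the pictures are not rectified: a ray, as slopes to the right and down, at radius r is drawn at 1 + k1 r^2 times it, then the intrinsics apply), "position" and "rotation" of the camera in the world; the wrist camera has in their place "hand_eye" (4x4, takes a point from camera to tool coordinates, whose origin is the TCP and whose axes are the flange's). Camera axes: x right, y down, z forward; pixel columns grow to the right and rows downward; lengths in m; the calibration is good to about 2 mm. A picture is of the moment at which its call begins: read the wrist's pose just before it.
- order.finish_job(): hands the job in; it is judged then, once.
The state is a dict: "time": time; "q": joint angles; "joint_vel": joint speeds; "effort": joint torques, N m; "eef_pos": TCP position; "eef_rot": TCP orientation; "wrist_force": force on the tool from outside, world axes, zero at the start; "ft_torque": the same for the moment, N m; "gripper_width": opening from 0.0 (shut) to 1.0 (fully open); "finger_force": force on a finger pad.
Only numpy, scipy, OpenCV 4.12 (cv2) and the standard library are available. Lean on these libraries where they do the work, as an engineer would, in place of code of your own. Each camera call takes 0.05 s, during which the arm holds its last target. There are 200 camera calls.

## Working session

There is one attempt and no reset: what is moved stays moved. The work goes in short steps, Python scripts to look and compute and a tool call to move; the robot and the scene stay as the last step left them, time stands still between calls to the robot, and variables do not carry over. Pictures are saved under pics/ and viewed, at most 10 in all, crops included, and the job is handed in when it is done.

Besides the shell and the picture viewer there is one more tool, called in YAML: its name, and indented under it one key for each argument. play_rows: Moves the arm, as the interface text tells. Its arguments: {"type":"object","properties":{"moves":{"type":"array"},"claw":{"type":"number"},"force":{"type":"number"}},"required":["moves"]}

```bash
mkdir -p pics; ls
cat > h.py <<'E'
import numpy as np, cv2
from bench import observe, viewer, order
def cloud(f):
    K=f["camera_matrix"];h,w=f["depth"].shape
    u,v=np.meshgrid(np.arange(w),np.arange(h))
    p=np.stack([u,v],-1).reshape(-1,1,2).astype(np.float64)
    n=cv2.undistortPoints(p,np.array(K,float),np.array([f["k1"],0,0,0,0.])).reshape(h,w,2)
    d=f["depth"];P=np.dstack([n[...,0]*d,n[...,1]*d,d])
    return P@np.array(f["rotation"]).T+np.array(f["position"])
E
python3 - <<'E'
from h import *
s=observe();print(s)
for n in("scene","top"):
    f=viewer.grab_frame(n);cv2.imwrite(f"pics/{n}0.png",f["image"]);np.savez(f"{n}.npz",**{k:np.array(v) for k,v in f.items()})
    print(n,f["position"],f["rotation"],f["k1"])
E
```

```text
pics
{'time': 0.0, 'q': array([-1.14852308,  0.61588475, -0.01261845,  1.42488797,  0.00813779,
        1.10339026, -0.04038835]), 'joint_vel': array([ 1.01407316e-03, -1.56519039e-03,  1.02061437e-03, -1.97462024e-03,
        1.59753094e-03,  4.54705476e-04, -2.16154680e-05]), 'effort': array([ 3.39249564e-04, -4.58934546e+01,  2.09565405e-01, -1.65734822e+01,
       -6.09421078e-02,  2.05902866e-02,  2.46356822e-04]), 'eef_pos': array([0.28168293, 0.58496005, 0.23150713]), 'eef_rot': array([-3.13907406e+00,  6.80975581e-05,  2.69291635e+00]), 'wrist_force': array([0.38974625, 0.02135507, 0.02717818]), 'ft_torque': array([-0.01453242,  0.04827922,  0.00401166]), 'finger_force': 0.0, 'gripper_width': 0.9968848592334991}
scene [1.2774437  0.29155524 0.93070889] [-2.42950241 -0.00444466  1.9813447 ] 0.051809801459909564
top [ 0.47508117 -0.00758921  1.09272833] [-3.02658675  0.01461778 -1.59653585] -0.11580582421763687
```

View pics/top0.png

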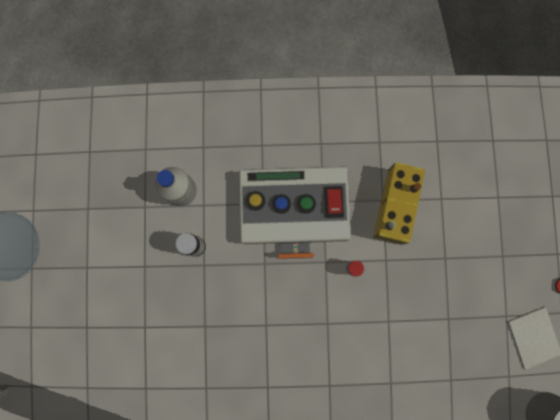

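View pics/scene0.png

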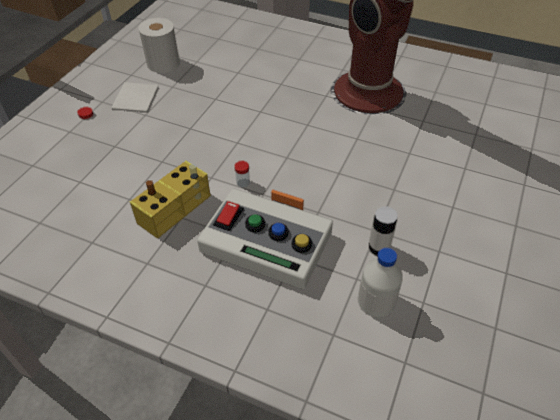

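Top view: yellow key (256,201), blue (282,204), green (307,204), red rocker (335,202), orange tray front (296,256), vial (356,269), and rack at about (402,203). The scene view agrees. Next I'll turn these into positions.

```bash
cat >> h.py <<'E'
from scipy.spatial.transform import Rotation as Ro
def cloudE(f):
    g=dict(f);g["rotation"]=Ro.from_euler("xyz",f["rotation"]).as_matrix();return cloud(g)
E
python3 - <<'E'
from h import *
for n in("top","scene"):
    f=dict(np.load(n+".npz"));f["k1"]=float(f["k1"]);P=cloudE(f);hsv=cv2.cvtColor(f["image"],cv2.COLOR_BGR2HSV)
    valid=f["depth"]>0
    print(n)
    C=dict(yellow=(20,32,120,80),blue=(110,130,120,60),green=(50,75,120,60),red=(-1,4,150,80),red2=(172,181,150,80),orange=(5,14,150,100))
    for c,(a,b,s,v) in C.items():
        m=(hsv[...,0]>=a)&(hsv[...,0]<=b)&(hsv[...,1]>s)&(hsv[...,2]>v)&valid
        k,l,st,ce=cv2.connectedComponentsWithStats(m.astype(np.uint8))
        for i in range(1,k):
            if st[i,4]>12:
                p=P[l==i]
                if p[:,0].max()>0.95 or p[:,0].min()<.2: continue
                z=np.median(p[:,2]);print(c,ce[i].round(),st[i,4],np.median(p,0).round(4),'zmax',p[:,2].max().round(3),p[:,:2].min(0).round(3),p[:,:2].max(0).round(3))
    # reader orientation from white top 
    m=valid&(abs(P[...,2]-.05)<.006)&(P[...,0]>.35)&(P[...,0]<.8)&(abs(P[...,1])<.3)
    k,l,st,ce=cv2.connectedComponentsWithStats(m.astype(np.uint8));i=1+np.argmax(st[1:,4]);p=P[l==i]
    print('reader',st[i,4],cv2.minAreaRect((p[:,:2]*1000).astype(np.float32)),np.median(p[:,2]))
E
```

```text
top
yellow [400. 203.] 2084 [ 0.6197 -0.269   0.0731] zmax 0.108 [ 0.533 -0.329] [ 0.711 -0.218]
yellow [255. 200.] 125 [0.636  0.0524 0.0702] zmax 0.076 [0.624 0.039] [0.65  0.067]
blue [165. 178.] 193 [0.673  0.2325 0.1585] zmax 0.163 [0.658 0.217] [0.69  0.249]
blue [281. 203.] 123 [ 0.6278 -0.005   0.0703] zmax 0.075 [ 0.616 -0.018] [0.642 0.009]
green [306. 202.] 71 [ 0.6272 -0.0603  0.0704] zmax 0.076 [ 0.616 -0.071] [ 0.637 -0.052]
red [334. 200.] 282 [ 0.632  -0.1237  0.0661] zmax 0.075 [ 0.603 -0.139] [ 0.659 -0.109]
red [355. 268.] 153 [ 0.4791 -0.1654  0.0578] zmax 0.062 [ 0.466 -0.181] [ 0.493 -0.151]
red [558. 286.] 28 [ 0.4198 -0.6623  0.0108] zmax 0.015 [ 0.407 -0.668] [ 0.433 -0.659]
orange [295. 255.] 109 [ 0.5118 -0.0309  0.0423] zmax 0.047 [ 0.508 -0.071] [0.515 0.003]
reader 6714 ((626.6502685546875, -34.70036315917969), (170.06875610351562, 249.77783203125), 0.2142619490623474) 0.04878803680838817
scene
yellow [170. 200.] 2914 [ 0.6408 -0.2655  0.0629] zmax 0.107 [ 0.536 -0.332] [ 0.716 -0.221]
yellow [301. 240.] 134 [0.6415 0.0516 0.0717] zmax 0.076 [0.621 0.038
[... 156 characters left out ...]
65 [0.66  0.214] [0.692 0.248]
green [254. 219.] 102 [ 0.6307 -0.0615  0.0719] zmax 0.078 [ 0.617 -0.075] [ 0.644 -0.05 ]
red [ 85. 112.] 95 [ 0.4249 -0.6781  0.0131] zmax 0.019 [ 0.405 -0.698] [ 0.442 -0.659]
red [241. 167.] 116 [ 0.4849 -0.167   0.0593] zmax 0.065 [ 0.465 -0.183] [ 0.5   -0.151]
red [227. 214.] 256 [ 0.6363 -0.124   0.0672] zmax 0.075 [ 0.601 -0.141] [ 0.66 -0.11]
orange [149. 182.] 16 [ 0.6543 -0.3027  0.1065] zmax 0.109 [ 0.648 -0.307] [ 0.659 -0.297]
orange [287. 198.] 164 [ 0.5167 -0.0337  0.042 ] zmax 0.049 [ 0.509 -0.073] [0.522 0.001]
reader 5815 ((630.120849609375, -36.3350830078125), (173.8007354736328, 249.36257934570312), 0.23022788763046265) 0.05065432054690888
```

```bash
cat >> h.py <<'E'
def to(x,y,z,yaw=np.pi):
    "tool-frame shift (mm) and turn to put TCP at x,y,z pointing down"
    s=observe();R=Ro.from_euler("xyz",s["eef_rot"]);T=Ro.from_euler("xyz",[np.pi,0,yaw])
    print(s["time"],s["eef_pos"].round(4),'shift',(R.inv().apply(np.array([x,y,z])-s["eef_pos"])*1000).round(1),'turn',(R.inv()*T).as_rotvec().round(3))
E
python3 -c "
from h import *
to(.611,-.124,.235)"
```

```text
0.1 [0.2817 0.5851 0.2316] shift [-604.3 -496.    -2.2] turn [-0.002 -0.    -0.449]
```

play_rows:
  moves:
    - {"x": -15, "y": -12, "z": 0, "rz": -0.02}
    - {"x": -42, "y": -35, "z": 0, "rz": -0.05}
    - {"x": -75, "y": -62, "z": 0, "rz": -0.08}
    - {"x": -110, "y": -90, "z": 0, "rz": -0.1}
    - {"x": -145, "y": -119, "z": 0, "rz": -0.13}
    - {"x": -180, "y": -148, "z": 0, "rz": -0.16}
    - {"x": -215, "y": -176, "z": 0, "rz": -0.19}
    - {"x": -250, "y": -205, "z": 0, "rz": -0.22}
    - {"x": -285, "y": -234, "z": 0, "rz": -0.25}
    - {"x": -320, "y": -263, "z": 0, "rz": -0.28}
    - {"x": -355, "y": -291, "z": 0, "rz": -0.3}
    - {"x": -390, "y": -320, "z": 0, "rz": -0.33}
    - {"x": -425, "y": -349, "z": 0, "rz": -0.35}
    - {"x": -460, "y": -378, "z": 0, "rz": -0.38}
    - {"x": -495, "y": -406, "z": 0, "rz": -0.4}
    - {"x": -530, "y": -435, "z": 0, "rz": -0.42}
    - {"x": -565, "y": -464, "z": 0, "rz": -0.449}
    - {"x": -592, "y": -486, "z": 0, "rz": -0.449}
    - {"x": -604, "y": -496, "z": -2, "rz": -0.449}
    - {"x": -604, "y": -496, "z": -2, "rz": -0.449}
  claw: 1
  force: 30

```text
$.moves[0]: bad value
```

Run:
```python
from h import *
to(.611,-.124,.235)
s=observe();print(s["gripper_width"],s["eef_rot"],s["q"].round(2))
f=viewer.grab_frame("wrist");cv2.imwrite("pics/w1.png",f["image"])
H=np.array(f["hand_eye"]);T=np.eye(4);T[:3,:3]=Ro.from_euler("xyz",s["eef_rot"]).as_matrix();T[:3,3]=s["eef_pos"]
W=T@H;f["rotation"]=W[:3,:3];f["position"]=W[:3,3];P=cloud(f)
hsv=cv2.cvtColor(f["image"],cv2.COLOR_BGR2HSV)
for c,(a,b,sa,v) in dict(blue=(110,130,120,50),green=(50,75,120,50),red=(0,4,150,60),orange=(5,14,150,80),white=(0,180,-1,170)).items():
    m=(hsv[...,0]>=a)&(hsv[...,0]<=b)&(hsv[...,1]>sa)&(hsv[...,2]>v)&(f["depth"]>0)
    if c=="white": m&=hsv[...,1]<60
    k,l,st,ce=cv2.connectedComponentsWithStats(m.astype(np.uint8))
    for i in range(1,k):
        if st[i,4]>80:p=P[l==i];print(c,ce[i].round(),st[i,4],np.median(p,0).round(4),p.min(0).round(3),p.max(0).round(3))
```

```text
0.1 [0.2817 0.5851 0.2316] shift [-604.3 -496.    -2.2] turn [-0.002 -0.    -0.449]
0.9975364370947432 [-3.13927845e+00  5.11528704e-05  2.69292217e+00] [-1.15  0.62 -0.01  1.42  0.01  1.1  -0.04]
white [547. 152.] 1110 [ 0.4768  1.0393 -0.2107] [ 0.423  1.013 -0.214] [ 0.529  1.074 -0.207]
white [553. 196.] 400 [ 0.5633  1.0304 -0.2107] [ 0.535  1.015 -0.213] [ 0.608  1.05  -0.208]
```

View pics/w1.png

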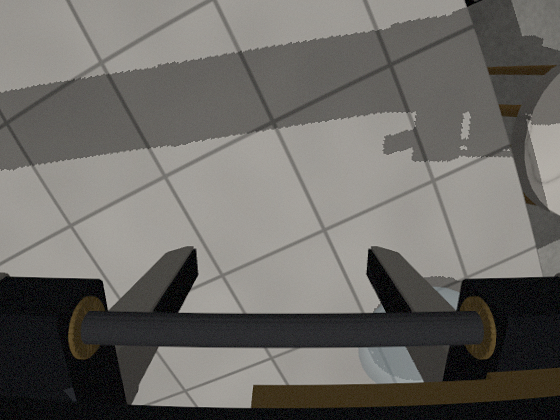

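The wrist picture shows only bench and the open fingers, because the move was refused. The rows probably need all six fields, so I'll resend it.

play_rows:
  moves:
    - {"x": -15, "y": -12, "z": 0, "rx": 0, "ry": 0, "rz": -0.02}
    - {"x": -42, "y": -35, "z": 0, "rx": 0, "ry": 0, "rz": -0.05}
    - {"x": -75, "y": -62, "z": 0, "rx": 0, "ry": 0, "rz": -0.08}
    - {"x": -110, "y": -90, "z": 0, "rx": 0, "ry": 0, "rz": -0.1}
    - {"x": -145, "y": -119, "z": 0, "rx": 0, "ry": 0, "rz": -0.13}
    - {"x": -180, "y": -148, "z": 0, "rx": 0, "ry": 0, "rz": -0.16}
    - {"x": -215, "y": -176, "z": 0, "rx": 0, "ry": 0, "rz": -0.19}
    - {"x": -250, "y": -205, "z": 0, "rx": 0, "ry": 0, "rz": -0.22}
    - {"x": -285, "y": -234, "z": 0, "rx": 0, "ry": 0, "rz": -0.25}
    - {"x": -320, "y": -263, "z": 0, "rx": 0, "ry": 0, "rz": -0.28}
    - {"x": -355, "y": -291, "z": 0, "rx": 0, "ry": 0, "rz": -0.3}
    - {"x": -390, "y": -320, "z": 0, "rx": 0, "ry": 0, "rz": -0.33}
    - {"x": -425, "y": -349, "z": 0, "rx": 0, "ry": 0, "rz": -0.35}
    - {"x": -460, "y": -378, "z": 0, "rx": 0, "ry": 0, "rz": -0.38}
    - {"x": -495, "y": -406, "z": 0, "rx": 0, "ry": 0, "rz": -0.4}
    - {"x": -530, "y": -435, "z": 0, "rx": 0, "ry": 0, "rz": -0.42}
    - {"x": -565, "y": -464, "z": 0, "rx": 0, "ry": 0, "rz": -0.449}
    - {"x": -592, "y": -486, "z": 0, "rx": 0, "ry": 0, "rz": -0.449}
    - {"x": -604, "y": -496, "z": -2, "rx": 0, "ry": 0, "rz": -0.449}
    - {"x": -604, "y": -496, "z": -2, "rx": 0, "ry": 0, "rz": -0.449}
  claw: 1
  force: 30

```text
time: 2.15
eef_pos: [0.6111, -0.1272, 0.234]
eef_rot: [-3.14, -0.0, 3.136]
wrist_force: [-0.2, 0.4, 0.0]
gripper_width: 0.003
finger_force: 0.0
```

Run:
```python
from h import *
to(.611,-.124,.235)
s=observe()
f=viewer.grab_frame("wrist");cv2.imwrite("pics/w2.png",f["image"])
H=np.array(f["hand_eye"]);T=np.eye(4);T[:3,:3]=Ro.from_euler("xyz",s["eef_rot"]).as_matrix();T[:3,3]=s["eef_pos"]
W=T@H;f["rotation"]=W[:3,:3];f["position"]=W[:3,3];P=cloud(f)
hsv=cv2.cvtColor(f["image"],cv2.COLOR_BGR2HSV)
for c,(a,b,sa,v) in dict(blue=(110,130,120,50),green=(50,75,120,50),red=(0,4,150,60),orange=(5,14,150,80)).items():
    m=(hsv[...,0]>=a)&(hsv[...,0]<=b)&(hsv[...,1]>sa)&(hsv[...,2]>v)&(f["depth"]>0)
    k,l,st,ce=cv2.connectedComponentsWithStats(m.astype(np.uint8))
    for i in range(1,k):
        if st[i,4]>80:p=P[l==i];print(c,ce[i].round(),st[i,4],np.median(p,0).round(4),p.min(0).round(3),p.max(0).round(3))
```

```text
2.15 [ 0.6111 -0.1272  0.234 ] shift [ 0.1  3.2 -1. ] turn [-0.002 -0.001 -0.005]
blue [403. 214.] 464 [ 0.6277 -0.0067  0.0714] [ 0.615 -0.02   0.061] [0.645 0.013 0.074]
green [348. 213.] 641 [ 0.6264 -0.0615  0.0715] [ 0.614 -0.075  0.061] [ 0.644 -0.044  0.074]
red [239.  57.] 1160 [ 0.4805 -0.1665  0.0589] [ 0.464 -0.183  0.049] [ 0.498 -0.15   0.062]
red [286. 215.] 1427 [ 0.6304 -0.1234  0.0678] [ 0.603 -0.139  0.054] [ 0.661 -0.108  0.074]
orange [373.  95.] 844 [ 0.5132 -0.0362  0.0436] [ 0.508 -0.075  0.   ] [0.518 0.02  0.046]
orange [ 97. 251.] 166 [ 0.6527 -0.3004  0.1061] [ 0.645 -0.316  0.076] [ 0.673 -0.293  0.108]
```

View pics/w2.png

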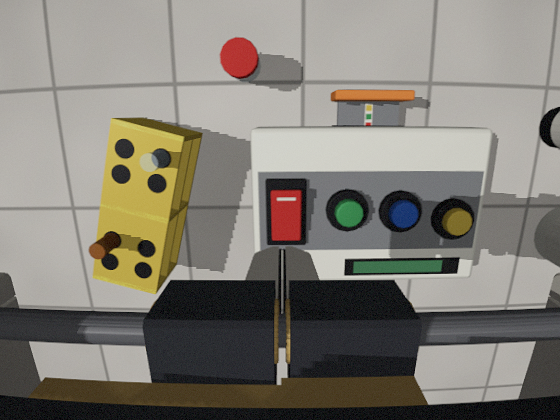

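The wrist view matches the other cameras: rocker (286,215), green key (348,213), blue key (403,214), tray plate (373,95). I'll go down onto the rocker's marked end.

play_rows:
  moves:
    - {"x": 2, "y": 3, "z": 20, "rx": 0, "ry": 0, "rz": -0.005}
    - {"x": 2, "y": 3, "z": 55, "rx": 0, "ry": 0, "rz": -0.005}
    - {"x": 2, "y": 3, "z": 90, "rx": 0, "ry": 0, "rz": -0.005}
    - {"x": 2, "y": 3, "z": 120, "rx": 0, "ry": 0, "rz": -0.005}
    - {"x": 2, "y": 3, "z": 138, "rx": 0, "ry": 0, "rz": -0.005}
    - {"x": 2, "y": 3, "z": 145, "rx": 0, "ry": 0, "rz": -0.005}
    - {"x": 2, "y": 3, "z": 148, "rx": 0, "ry": 0, "rz": -0.005}
    - {"x": 2, "y": 3, "z": 150, "rx": 0, "ry": 0, "rz": -0.005}
    - {"x": 2, "y": 3, "z": 152, "rx": 0, "ry": 0, "rz": -0.005}
    - {"x": 2, "y": 3, "z": 153.5, "rx": 0, "ry": 0, "rz": -0.005}
    - {"x": 2, "y": 3, "z": 154.5, "rx": 0, "ry": 0, "rz": -0.005}
    - {"x": 2, "y": 3, "z": 154.5, "rx": 0, "ry": 0, "rz": -0.005}

```text
time: 3.4
eef_pos: [0.6095, -0.1202, 0.0806]
eef_rot: [3.141, 0.001, -3.136]
wrist_force: [-0.6, 0.6, 1.5]
gripper_width: 0.007
finger_force: 1.0
```

play_rows:
  moves:
    - {"x": 0, "y": -3, "z": 1, "rx": 0, "ry": 0, "rz": 0}
    - {"x": 0, "y": -3, "z": 2, "rx": 0, "ry": 0, "rz": 0}
    - {"x": 0, "y": -3, "z": 2.5, "rx": 0, "ry": 0, "rz": 0}
    - {"x": 0, "y": -3, "z": 2.5, "rx": 0, "ry": 0, "rz": 0}

```text
time: 3.8
eef_pos: [0.6096, -0.1229, 0.0793]
eef_rot: [3.141, 0.001, -3.136]
wrist_force: [-1.9, 2.3, 9.7]
gripper_width: 0.004
finger_force: 4.9
```

The force jumped to about 10 N, so the rocker has reached its stop. I'll lift, cross over the green key and look at the rocker from above before pressing blue.

play_rows:
  moves:
    - {"x": 0, "y": 0, "z": -10, "rx": 0, "ry": 0, "rz": 0}
    - {"x": 0, "y": 0, "z": -35, "rx": 0, "ry": 0, "rz": 0}
    - {"x": -5, "y": 15, "z": -60, "rx": 0, "ry": 0, "rz": 0}
    - {"x": -10, "y": 45, "z": -65, "rx": 0, "ry": 0, "rz": 0}
    - {"x": -15, "y": 80, "z": -65, "rx": 0, "ry": 0, "rz": 0}
    - {"x": -19, "y": 105, "z": -65, "rx": 0, "ry": 0, "rz": 0}
    - {"x": -19, "y": 117, "z": -65, "rx": 0, "ry": 0, "rz": 0.005}
    - {"x": -19, "y": 117, "z": -65, "rx": 0, "ry": 0, "rz": 0.005}
    - {"x": -19, "y": 117, "z": -65, "rx": 0, "ry": 0, "rz": 0.005}

```text
time: 4.7
eef_pos: [0.6272, -0.0086, 0.1425]
eef_rot: [-3.139, -0.001, 3.14]
wrist_force: [0.6, -0.3, 0.2]
gripper_width: 0.004
finger_force: 0.0
```

```bash
cat >> h.py <<'E'
def rocker():
    f=viewer.grab_frame("wrist");s=observe()
    H=np.array(f["hand_eye"]);T=np.eye(4);T[:3,:3]=Ro.from_euler("xyz",s["eef_rot"]).as_matrix();T[:3,3]=s["eef_pos"]
    W=T@H;f["rotation"]=W[:3,:3];f["position"]=W[:3,3];P=cloud(f);q=P.reshape(-1,3)
    for x in(.607,.612,.62,.63,.64,.65,.655):
        m=(abs(q[:,0]-x)<.003)&(abs(q[:,1]+.124)<.010)&(q[:,2]>.04)&(q[:,2]<.1);print(x,m.sum(),np.median(q[m,2]).round(4) if m.any() else None)
    return f,P
E
python3 - <<'E'
from h import *
to(.629,-.006,.145)
rocker()
E
```

```text
4.7 [ 0.6272 -0.0086  0.1425] shift [-1.8  2.6 -2.5] turn [-0.002 -0.001 -0.002]
0.607 219 0.0634
0.612 220 0.0645
0.62 216 0.066
0.63 210 0.0681
0.64 212 0.0702
0.65 216 0.0721
0.655 190 0.0729
```

The measured rocker slope is +0.2, so it is fully on. Pressing the blue key next.

play_rows:
  moves:
    - {"x": -2, "y": 2, "z": 15, "rx": 0, "ry": 0, "rz": 0}
    - {"x": -2, "y": 2, "z": 38, "rx": 0, "ry": 0, "rz": 0}
    - {"x": -2, "y": 2, "z": 52, "rx": 0, "ry": 0, "rz": 0}
    - {"x": -2, "y": 2, "z": 57, "rx": 0, "ry": 0, "rz": 0}
    - {"x": -2, "y": 2, "z": 60, "rx": 0, "ry": 0, "rz": 0}
    - {"x": -2, "y": 2, "z": 62, "rx": 0, "ry": 0, "rz": 0}
    - {"x": -2, "y": 2, "z": 63.5, "rx": 0, "ry": 0, "rz": 0}
    - {"x": -2, "y": 2, "z": 63.5, "rx": 0, "ry": 0, "rz": 0}
    - {"x": -2, "y": 2, "z": 63.5, "rx": 0, "ry": 0, "rz": 0}

```text
time: 5.65
eef_pos: [0.6294, -0.0049, 0.0804]
eef_rot: [-3.141, 0.0, 3.141]
wrist_force: [-3.0, -1.6, 5.3]
gripper_width: 0.005
finger_force: 2.5
```

play_rows:
  moves:
    - {"x": 0, "y": 0, "z": 1, "rx": 0, "ry": 0, "rz": 0}
    - {"x": 0, "y": 0, "z": 1.5, "rx": 0, "ry": 0, "rz": 0}
    - {"x": 0, "y": 0, "z": 1.5, "rx": 0, "ry": 0, "rz": 0}

```text
time: 5.95
eef_pos: [0.6294, -0.0049, 0.0802]
eef_rot: [-3.141, 0.001, 3.141]
wrist_force: [-5.0, -2.2, 11.1]
gripper_width: 0.002
finger_force: 5.8
```

Blue bottomed out. Next I'll lift, move in front of the tray and go down.

play_rows:
  moves:
    - {"x": 0, "y": 0, "z": -10, "rx": 0, "ry": 0, "rz": 0}
    - {"x": 0, "y": 0, "z": -40, "rx": 0, "ry": 0, "rz": 0}
    - {"x": 15, "y": -3, "z": -65, "rx": 0, "ry": 0, "rz": 0}
    - {"x": 45, "y": -8, "z": -65, "rx": 0, "ry": 0, "rz": 0}
    - {"x": 80, "y": -15, "z": -65, "rx": 0, "ry": 0, "rz": 0}
    - {"x": 115, "y": -22, "z": -65, "rx": 0, "ry": 0, "rz": 0}
    - {"x": 145, "y": -28, "z": -65, "rx": 0, "ry": 0, "rz": 0}
    - {"x": 163, "y": -31, "z": -65, "rx": 0, "ry": 0, "rz": 0}
    - {"x": 169, "y": -31, "z": -60, "rx": 0, "ry": 0, "rz": 0}
    - {"x": 169, "y": -31, "z": -40, "rx": 0, "ry": 0, "rz": 0}
    - {"x": 169, "y": -31, "z": -10, "rx": 0, "ry": 0, "rz": 0}
    - {"x": 169, "y": -31, "z": 20, "rx": 0, "ry": 0, "rz": 0}
    - {"x": 169, "y": -31, "z": 38, "rx": 0, "ry": 0, "rz": 0}
    - {"x": 169, "y": -31, "z": 43, "rx": 0, "ry": 0, "rz": 0}
    - {"x": 169, "y": -31, "z": 43, "rx": 0, "ry": 0, "rz": 0}
    - {"x": 169, "y": -31, "z": 43, "rx": 0, "ry": 0, "rz": 0}

```text
time: 7.55
eef_pos: [0.4617, -0.0351, 0.0353]
eef_rot: [3.142, 0.002, -3.141]
wrist_force: [0.1, -0.2, 0.4]
gripper_width: 0.004
finger_force: 0.0
```

play_rows:
  moves:
    - {"x": -10, "y": 0, "z": 0, "rx": 0, "ry": 0, "rz": 0}
    - {"x": -22, "y": 0, "z": 0, "rx": 0, "ry": 0, "rz": 0}
    - {"x": -31, "y": 0, "z": 0, "rx": 0, "ry": 0, "rz": 0}
    - {"x": -37, "y": 0, "z": 0, "rx": 0, "ry": 0, "rz": 0}
    - {"x": -42, "y": 0, "z": 0, "rx": 0, "ry": 0, "rz": 0}
    - {"x": -47, "y": 0, "z": 0, "rx": 0, "ry": 0, "rz": 0}
    - {"x": -51, "y": 0, "z": 0, "rx": 0, "ry": 0, "rz": 0}
    - {"x": -55, "y": 0, "z": 0, "rx": 0, "ry": 0, "rz": 0}
    - {"x": -58, "y": 0, "z": 0, "rx": 0, "ry": 0, "rz": 0}
    - {"x": -60, "y": 0, "z": 0, "rx": 0, "ry": 0, "rz": 0}
    - {"x": -60, "y": 0, "z": 0, "rx": 0, "ry": 0, "rz": 0}

```text
time: 8.65
eef_pos: [0.5209, -0.0352, 0.0346]
eef_rot: [3.142, 0.001, -3.141]
wrist_force: [-0.5, -0.0, -0.1]
gripper_width: 0.004
finger_force: 0.3
```

play_rows:
  moves:
    - {"x": -2, "y": 0, "z": 0, "rx": 0, "ry": 0, "rz": 0}
    - {"x": -4, "y": 0, "z": 0, "rx": 0, "ry": 0, "rz": 0}
    - {"x": -6, "y": 0, "z": 0, "rx": 0, "ry": 0, "rz": 0}
    - {"x": -7, "y": 0, "z": 0, "rx": 0, "ry": 0, "rz": 0}
    - {"x": -7, "y": 0, "z": 0, "rx": 0, "ry": 0, "rz": 0}

```text
time: 9.15
eef_pos: [0.5253, -0.0352, 0.0344]
eef_rot: [-3.142, -0.005, -3.141]
wrist_force: [-4.8, -0.4, 2.8]
gripper_width: 0.007
finger_force: 2.5
```

play_rows:
  moves:
    - {"x": -1, "y": 0, "z": 0, "rx": 0, "ry": 0, "rz": 0}
    - {"x": -2, "y": 0, "z": 0, "rx": 0, "ry": 0, "rz": 0}
    - {"x": -3, "y": 0, "z": 0, "rx": 0, "ry": 0, "rz": 0}
    - {"x": -3, "y": 0, "z": 0, "rx": 0, "ry": 0, "rz": 0}

```text
time: 9.55
eef_pos: [0.5253, -0.0352, 0.0341]
eef_rot: [-3.142, -0.011, -3.141]
wrist_force: [-8.9, -0.1, 5.5]
gripper_width: 0.009
finger_force: 4.4
```

The tray is against its stop where predicted (TCP x 0.5253). Next: back off, lift, move above the green key and check.

play_rows:
  moves:
    - {"x": 10, "y": 0, "z": 0, "rx": 0, "ry": 0, "rz": 0}
    - {"x": 28, "y": 0, "z": 0, "rx": 0, "ry": 0, "rz": 0}
    - {"x": 34, "y": 0, "z": -10, "rx": 0, "ry": 0, "rz": 0}
    - {"x": 34, "y": 0, "z": -40, "rx": 0, "ry": 0, "rz": 0}
    - {"x": 34, "y": 0, "z": -80, "rx": 0, "ry": 0, "rz": 0}
    - {"x": 20, "y": -3, "z": -105, "rx": 0, "ry": 0, "rz": 0}
    - {"x": -10, "y": -10, "z": -112, "rx": 0, "ry": 0, "rz": 0}
    - {"x": -45, "y": -17, "z": -112, "rx": 0, "ry": 0, "rz": 0}
    - {"x": -78, "y": -23, "z": -112, "rx": 0, "ry": 0, "rz": 0}
    - {"x": -95, "y": -26, "z": -112, "rx": 0, "ry": 0, "rz": 0}
    - {"x": -97, "y": -26, "z": -112, "rx": 0, "ry": 0, "rz": 0}
    - {"x": -97, "y": -26, "z": -112, "rx": 0, "ry": 0, "rz": 0}

```text
time: 10.75
eef_pos: [0.6276, -0.0611, 0.147]
eef_rot: [3.141, 0.001, -3.141]
wrist_force: [-0.7, -0.2, 0.7]
gripper_width: 0.008
finger_force: 0.0
```

Run:
```python
from h import *
to(.628,-.0615,.145)
f,P=rocker();hsv=cv2.cvtColor(f["image"],cv2.COLOR_BGR2HSV)
m=(hsv[...,0]>=5)&(hsv[...,0]<=14)&(hsv[...,1]>150)&(hsv[...,2]>80)&(P[...,2]>.035)&(P[...,2]<.05)
print('tray x',np.percentile(P[m],[2,50,98],axis=0).round(4))
```

```text
10.75 [ 0.6276 -0.0611  0.147 ] shift [-0.4 -0.4  2. ] turn [0.    0.001 0.   ]
0.607 235 0.0635
0.612 226 0.0646
0.62 222 0.0659
0.63 214 0.0681
0.64 220 0.07
0.65 213 0.0721
0.655 154 0.0729
tray x [[ 0.5337 -0.0725  0.0421]
 [ 0.5382 -0.0349  0.0437]
 [ 0.5425  0.0028  0.0452]]
```

The tray face is at x 0.533, so it is home, and the rocker is still on. Pressing green.

play_rows:
  moves:
    - {"x": 0, "y": 0, "z": 15, "rx": 0, "ry": 0, "rz": 0}
    - {"x": 0, "y": 0, "z": 40, "rx": 0, "ry": 0, "rz": 0}
    - {"x": 0, "y": 0, "z": 56, "rx": 0, "ry": 0, "rz": 0}
    - {"x": 0, "y": 0, "z": 62, "rx": 0, "ry": 0, "rz": 0}
    - {"x": 0, "y": 0, "z": 65, "rx": 0, "ry": 0, "rz": 0}
    - {"x": 0, "y": 0, "z": 67, "rx": 0, "ry": 0, "rz": 0}
    - {"x": 0, "y": 0, "z": 68.5, "rx": 0, "ry": 0, "rz": 0}
    - {"x": 0, "y": 0, "z": 69, "rx": 0, "ry": 0, "rz": 0}
    - {"x": 0, "y": 0, "z": 69, "rx": 0, "ry": 0, "rz": 0}

```text
time: 11.7
eef_pos: [0.627, -0.0611, 0.0803]
eef_rot: [3.142, -0.0, -3.141]
wrist_force: [-6.3, 0.4, 11.4]
gripper_width: 0.01
finger_force: 5.4
```

Green bottomed at 11 N. I'll lift clear.

play_rows:
  moves:
    - {"x": 0, "y": 0, "z": -8, "rx": 0, "ry": 0, "rz": 0}
    - {"x": 0, "y": 0, "z": -30, "rx": 0, "ry": 0, "rz": 0}
    - {"x": 0, "y": 0, "z": -70, "rx": 0, "ry": 0, "rz": 0}
    - {"x": 0, "y": 0, "z": -105, "rx": 0, "ry": 0, "rz": 0}
    - {"x": 0, "y": 0, "z": -120, "rx": 0, "ry": 0, "rz": 0}
    - {"x": 0, "y": 0, "z": -120, "rx": 0, "ry": 0, "rz": 0}
    - {"x": 0, "y": 0, "z": -120, "rx": 0, "ry": 0, "rz": 0}

```text
time: 12.4
eef_pos: [0.6274, -0.0613, 0.1976]
eef_rot: [-3.141, 0.001, -3.141]
wrist_force: [-0.7, 0.6, -0.6]
gripper_width: 0.007
finger_force: 0.0
```

Run:
```python
from h import *
f,P=rocker();cv2.imwrite("pics/w3.png",f["image"])
for n,x,y in(("yellow",.638,.0525),("blue",.629,-.0055),("green",.628,-.0615)):
    m=(np.hypot(P[...,0]-x,P[...,1]-y)<.008);print(n,np.median(P[m][:,2]))
```

```text
0.607 157 0.0627
0.612 151 0.0638
0.62 152 0.0651
0.63 153 0.0671
0.64 162 0.0692
0.65 151 0.0711
0.655 112 0.0719
yellow 0.07081745341174528
blue 0.07082548878560108
green 0.0713104729105303
```

View pics/w3.png

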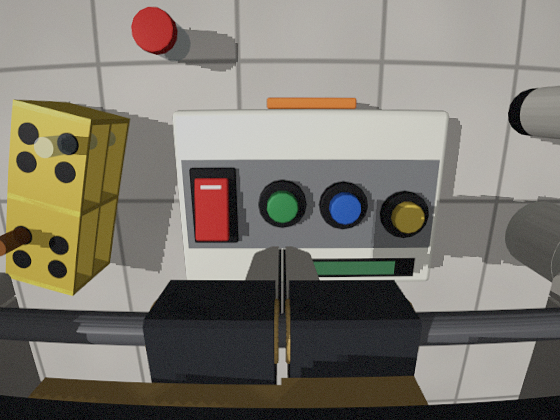

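The picture shows the tray home (312,103), the rocker on (212,208), and all three keys up at about 71 mm. The rack and vial are undisturbed and the arm is clear.

```bash
python3 -c "
from bench import order
print(order.finish_job())"
```

```text
the job is handed in; nothing more can be done
None
```

I switched the rocker on, pressed and released the blue key, pushed the tray home, and pressed and released the green key, in that order. I handed the job in at about 12.5 s, and the hand-in returned no verdict.

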